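# Find the slack levelling bolt of the bench shaker and hold its cap open

## Task

The bench shaker's deck will not stay level, because one of its three spring-loaded levelling bolts has come loose. Park the drive first by turning the pointer knob on its front panel to the long index bar straight ahead, then tap down on the three capped bolts to find the one that gives, lift that bolt's sprung cap by its tab to at least 60 degrees, and finish while still holding it open so that I can get my hex key in. Leave the caps of the two firm bolts shut and do not disturb the things standing about.

Things in the scene. Friction and masses are not known exactly. Their poses are not given: they have to be found in the camera images.
- shaker: low white laboratory shaker, 250 mm deep (x), 290 mm wide (y), fixed on the desk; origin under its centre on the desk, x to its back, y to its left. Control panel along its front edge, 58 mm above the desk; behind it the aluminium deck plate, 68 mm above the desk, with three look-alike levelling bolts, each under a round black cap with a tab; any of them may be the loose one
- cap_left (a point): centre of the shut cap's flat top, 97.5 mm above the desk (29.5 mm above the deck), of the bolt at the back left corner of the deck; axes as the shaker's. All caps are 40 mm across. The tab points to the shaker's front (-x): 12 mm wide (y), from 20 to 51 mm in front of the cap's centre, its underside 22 mm and top 29 mm above the deck, free below
- cap_right (a point): the same for the bolt at the back right corner. Every cap turns on a hinge axis parallel to the shaker's y that lies 25.5 mm behind the cap's centre and 17 mm above the deck
- cap_front (a point): the same for the bolt in the middle, nearer the control panel
- knob_grip (a point): on the upright axis of the black pointer knob at the right of the control panel, 87 mm above the desk, 29 mm above the panel; x axis along the pointer. Its bar grip is 13 mm thick, 40 mm long (blunt tail 19 mm behind the axis, pointed nose with a fine white line is the pointer) and stands 8 to 38 mm above the panel on a round skirt 44 mm across
- park_knob (a joint): turn of the knob in rad, clockwise seen from above, 0 to 2.6; at 1.6 the pointer stands straight to the back (the shaker's x), exactly on the long index bar, which is the park mark. Light friction only; it stays where it is left
- slack_bolt (a joint): how far the loose bolt (cap and all) is pressed down, in m: 0 at rest, 0.005 at its stop. It starts to give at about 2 N, is at its stop with 4 N and springs back; the two firm bolts are rigid
- slack_bolt_cap (a joint): opening angle of the loose bolt's cap in rad: 0 shut, grows as its tab goes up and to the back, 1.9 at its stop. A spring shuts it when let go (0.5 to 1.2 N at the tab)
- firm_bolt_a_cap (a joint): opening angle in rad of the cap of one of the two firm bolts, 0 shut
- firm_bolt_b_cap (a joint): opening angle in rad of the cap of the other firm bolt, 0 shut
- hex_key: L-shaped steel hex key, 6 mm thick, 75 by 27 mm, lying loose on the rubber mat between the two back bolts, 71 mm above the desk; leave it alone. Origin near the middle of its long arm
- beaker: small clear beaker, 61 mm across, 70 mm high, standing loose to the left of the shaker; leave it alone. Origin under its centre
- dropper_bottle: amber dropper bottle, 30 mm across, 91 mm high, standing loose at the left of the shaker, nearer the robot; leave it alone. Origin under its centre
- reagent_bottle: white reagent bottle with screw cap, 50 mm across, 118 mm high, standing loose to the right of the shaker; leave it alone. Origin under its centre

How it is judged:
On the way, in this order (a step that is already met when the one before it is completed fails the run):
1. the knob's pointer is brought to the park index (within 0.1 rad) (value of joint park_knob between 1.5 and 1.7 rad), for 0.3 s.
2. with the drive parked, the loose bolt is tapped and gives by at least 3 mm, its cap still shut (all of step 1 and value of joint slack_bolt above 0.003 m and value of joint slack_bolt_cap below 0.15 rad), for 0.05 s.
3. the loose bolt's cap is lifted open (value of joint slack_bolt_cap above 0.95 rad), for 0.2 s.
At the end, for the whole second after the job is handed in: the loose bolt's cap is held still by the fingers (contact force over 0.3 N) at 0.95 rad or more (about 55 degrees), both other caps shut (under 0.1 rad), and the knob within 0.1 rad of the park index (all of step 1 and value of joint slack_bolt_cap above 0.95 rad and velocity of joint slack_bolt_cap below 0.3 rad/s and contact force between the fingers and anything else above 0.3 N and value of joint each of firm_bolt_a_cap, firm_bolt_b_cap below 0.1 rad); the arm keeps its last pose, push and grip.
It fails at once if a firm bolt's cap is opened (0.25 rad) (value of joint any of firm_bolt_a_cap, firm_bolt_b_cap above 0.25 rad).
It fails at once if the hex key, the beaker or a bottle is shifted by more than 25 mm (distance of any of hex_key, beaker, dropper_bottle, reagent_bottle from where it was at the start of the episode above 0.025 m).
It also fails if it takes over 72 s, if anything falls off the work surface, if the arm or the gripper's body presses on something with over 40 N, if the wrist force passes 120 N, or if a joint passes its speed limit or range.

## Robot

A 7-joint arm with a two-finger parallel gripper is mounted at the origin on a cart in front of the work surface, level with it; the furniture and walls round the work are solid. World frame = base frame: x ahead of the robot, y to its left, z up, the work surface at z = 0. Lengths are in m, angles in rad, forces in N, time in s.
With the tool pointing down it reaches from about 0.4 to 0.875 m from the base axis. Payload 19.3 kg.
Tool frame: the origin (TCP) lies on the centre line of the jaws, within the pads' length; the fingertips stand 25 mm ahead of it and the grasp point (between the pads) lies 6 mm ahead of it (tips_ahead is the distance from the TCP to the fingertips, in m); z points along the fingers, y is the direction in which the jaws open and shut (so a half turn about z gives the same grasp; the last joint's range is limited). The gripper opens to 85 mm and grips with 20 to 120 N. Pads are 22 mm wide; open, the fingers measure 114 mm over their backs; the gripper's body (76 mm by 85 mm) begins 54 mm behind the grasp point. The pads swing forward as they close: fully open they stand 13 mm farther back than shut.
Start: joints at [-1.196, 0.521, -0.036, 1.599, 0.021, 1.021, -0.113], TCP at [0.269, 0.564, 0.256] pointing down, gripper open.
Joint ranges: [-2.91, 2.91], [-0.3, 2.13], [-1.5, 1.42], [0.17, 2.43], [-1.26, 4.41], [0.16, 1.93], [-2.52, 2.52]. Speed limits (rad/s): [1.89, 1.89, 2.39, 2.39, 3.01, 3.01, 3.01].

## Interface

Orientations are given as [roll, pitch, yaw] about the fixed x, y, z axes, in that order (R = Rz(yaw) Ry(pitch) Rx(roll)).
In Python, from workcell import observe, grab_frame, job_done, outline_of, tips_ahead gives the robot as it stands. The module is installed in compiled form; this text tells all that it offers.
- The arm moves only by the tool move_arm, never from a script. Its argument "motion" is a list of rows, each a list of 2 entries, a list of its own where there are three numbers: the shift along the world's x, y, z in mm, then the turn, a rotation vector about the world's x, y, z in rad. A call has 1 to 12 rows; each row is the pose to reach, as a shift and turn from the pose commanded when the call began; what a row does not reach only later rows make up. A row lasts 1/8 s, in which the tool goes at most 62.5 mm and 10.7 degrees, less where a joint would pass 70% of its speed; a pose out of reach is approached as far as the arm can. A call with a gripper value outside its range is refused whole. "jaw" is the finger opening in mm, from 0 to 85.4, set as the call begins (left out, the last holds). The fingers move at their own pace and stop on an object; "grip_force" is the grip in N (left out, the last holds). Time passes only in rows, so rows that repeat a pose let the fingers close. It gives the time, the measured TCP pose, the force and the opening at its end, in the units of the state.
- observe(): the state, without advancing time (a new reading comes with each control period).
- grab_frame(name): name is "scene" or "top"; returns a dict with "frame" (400x640x3 uint8, red, green, blue), "fx", "fy", "cx", "cy" (pixels), "dist" ([k1, k2, p1, p2, k3] as OpenCV has them; the pictures are not rectified), "T" (4x4, takes a point from camera to world coordinates). Camera axes: x right, y down, z forward; pixel columns grow to the right and rows downward; lengths in m; the calibration is good to about 2 mm. A picture is of the moment at which its call begins. There is no depth.
- job_done(): hands the job in, once; it reports no verdict.
Trained networks look in the newest picture that a camera, given by its name, has taken for a name from the list of things; names that differ only in an ending like _2 or _b are one class to them, and where a whole thing is asked for, a point or a joint stands for the part that bears it (a point fixed in the world has none). Each returns a list of dicts, best first, with "score" (0 to 1); they miss things now and then, are a little off and sometimes report something else, mostly with a low value. They report only what shows in the picture. A call takes as long as a camera call.
- outline_of(label, camera): "pixels" (400x640 bool, what is visible of it) and "pixel" ([column, row] in pixels, amid what is visible of it).
The state is a dict: "clock": time; "qpos": joint angles; "qd": joint speeds; "joint_efforts": joint torques, N m; "position": TCP position; "tool_rot": TCP orientation; "force": force on the tool from outside, world axes, zero at the start; "moment": the same for the moment, N m; "grip_width": finger opening in m.
Only numpy, scipy, OpenCV 4.12 (cv2) and the standard library are available. Lean on these libraries where they do the work, as an engineer would, in place of code of your own. Each camera call takes 0.05 s, during which the arm holds its last target.

## Working session

There is one attempt and no reset: what is moved stays moved. The work goes in short steps, Python scripts to look and compute and a tool call to move; the robot and the scene stay as the last step left them, time stands still between calls to the robot, and variables do not carry over. Pictures are saved under pics/ and viewed, and the job is handed in when it is done.

Besides the shell and the picture viewer there is one more tool, called after "Request:" in YAML: its name, and indented under it one key for each argument. move_arm: Moves the arm, as the interface text tells. Its arguments: {"type":"object","properties":{"motion":{"type":"array"},"jaw":{"type":"number"},"grip_force":{"type":"number"}},"required":["motion"]}

```bash
mkdir -p pics
cat > h.py <<'E'
import numpy as np, cv2
from workcell import *
def snap(cam,name):
    f=grab_frame(cam); cv2.imwrite(f'pics/{name}.png',f['frame'][:,:,::-1]); return f
def ray(f,px):
    K=np.array([[f['fx'],0,f['cx']],[0,f['fy'],f['cy']],[0,0,1.]])
    u=cv2.undistortPoints(np.array([[px]],float),K,np.array(f['dist'],float))[0,0]
    T=np.array(f['T']); return T[:3,3],T[:3,:3]@np.array([u[0],u[1],1.])
def atz(f,px,z):
    o,d=ray(f,px); return o+d*(z-o[2])/d[2]
def proj(f,P):
    K=np.array([[f['fx'],0,f['cx']],[0,f['fy'],f['cy']],[0,0,1.]])
    T=np.linalg.inv(np.array(f['T']))
    return cv2.projectPoints(np.array(P,float).reshape(-1,3),cv2.Rodrigues(T[:3,:3])[0],T[:3,3],K,np.array(f['dist'],float))[0].reshape(-1,2)
E
python3 - <<'E'
from h import *
print({k:np.round(v,3) if not isinstance(v,dict) else v for k,v in observe().items()}, tips_ahead)
fs={c:snap(c,c+'0') for c in('scene','top')}
for c,f in fs.items():
    print(c,np.round(f['T'],3),f['fx'])
    for n,z in (('shaker',.06),('cap_left',.0975),('cap_right',.0975),('cap_front',.0975),('knob_grip',.096),('hex_key',.071),('beaker',0.03),('dropper_bottle',.04),('reagent_bottle',.06)):
        for r in outline_of(n,c)[:3]:
            print(n,round(r['score'],2),np.round(r['pixel']),r['pixels'].sum(),np.round(atz(f,r['pixel'],z),3))
E
```

```text
{'clock': np.float64(0.0), 'qpos': array([-1.196,  0.522, -0.036,  1.6  ,  0.021,  1.021, -0.113]), 'qd': array([ 0.001, -0.001,  0.001, -0.   , -0.001, -0.001,  0.   ]), 'joint_efforts': array([ 3.0000e-03, -9.2710e+01,  1.9810e+00, -3.6992e+01,  1.8000e-02,
        8.0000e-03, -0.0000e+00]), 'position': array([0.269, 0.564, 0.256]), 'tool_rot': array([-3.14 ,  0.   ,  2.697]), 'force': array([ 0.29 , -0.718,  0.549]), 'moment': array([0.003, 0.002, 0.002]), 'grip_width': np.float64(0.086)} 0.025
scene [[ 0.557 -0.641  0.528  0.052]
 [-0.83  -0.426  0.359 -0.325]
 [-0.005 -0.638 -0.77   0.848]
 [ 0.     0.     0.     1.   ]] 390.3909836282422
shaker 0.75 [310. 212.] 8464 [0.529 0.037 0.06 ]
cap_left 0.95 [313. 204.] 8687 [0.531 0.028 0.098]
cap_left 0.67 [354. 191.] 232 [ 0.621 -0.036  0.098]
cap_right 0.58 [307. 213.] 8645 [0.5   0.024 0.097]
cap_front 0.87 [309. 210.] 8812 [0.511 0.025 0.098]
cap_front 0.73 [270. 158.] 562 [0.595 0.215 0.098]
knob_grip 0.85 [307. 235.] 278 [ 0.448 -0.013  0.096]
hex_key 0.55 [328. 179.] 61 [0.64  0.054 0.071]
hex_key 0.17 [307. 207.] 8538 [0.531 0
[... 193 characters left out ...]
6  0.167  0.421]
 [-1.     0.025  0.004  0.055]
 [-0.008 -0.167 -0.986  0.931]
 [ 0.     0.     0.     1.   ]] 365.8270415927891
shaker 0.61 [316. 200.] 282 [0.57  0.068 0.06 ]
shaker 0.57 [318. 210.] 10629 [0.544 0.064 0.06 ]
cap_left 0.89 [319. 208.] 11109 [0.544 0.062 0.098]
cap_right 0.96 [320. 212.] 10874 [0.536 0.061 0.098]
cap_front 0.85 [318. 210.] 11004 [0.539 0.063 0.098]
hex_key 0.4 [321. 168.] 130 [0.645 0.054 0.071]
beaker 0.88 [239. 176.] 649 [0.642 0.264 0.03 ]
beaker 0.7 [278. 163.] 307 [0.672 0.163 0.03 ]
dropper_bottle 0.56 [226. 233.] 160 [0.496 0.29  0.04 ]
reagent_bottle 0.79 [401. 192.] 424 [ 0.584 -0.138  0.06 ]
reagent_bottle 0.21 [311. 208.] 10895 [0.549 0.082 0.06 ]
```

Run:
```python
import cv2
a=cv2.imread('pics/top0.png')[130:290,210:430]; cv2.imwrite('pics/top0c.png',cv2.resize(a,None,fx=3.6,fy=3.6,interpolation=cv2.INTER_CUBIC))
a=cv2.imread('pics/scene0.png')[120:300,200:420]; cv2.imwrite('pics/scene0c.png',cv2.resize(a,None,fx=3.3,fy=3.3,interpolation=cv2.INTER_CUBIC))
```

```text
(no output)
```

View pics/top0c.png

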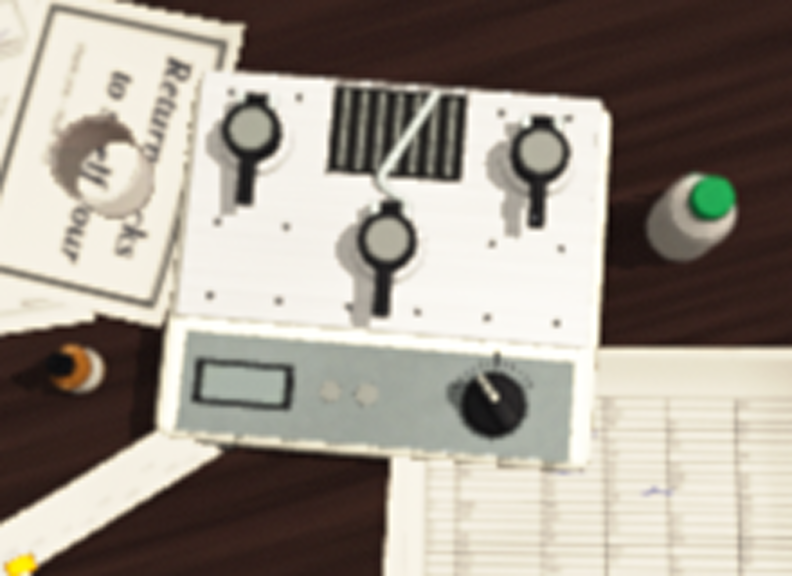

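View pics/scene0c.png

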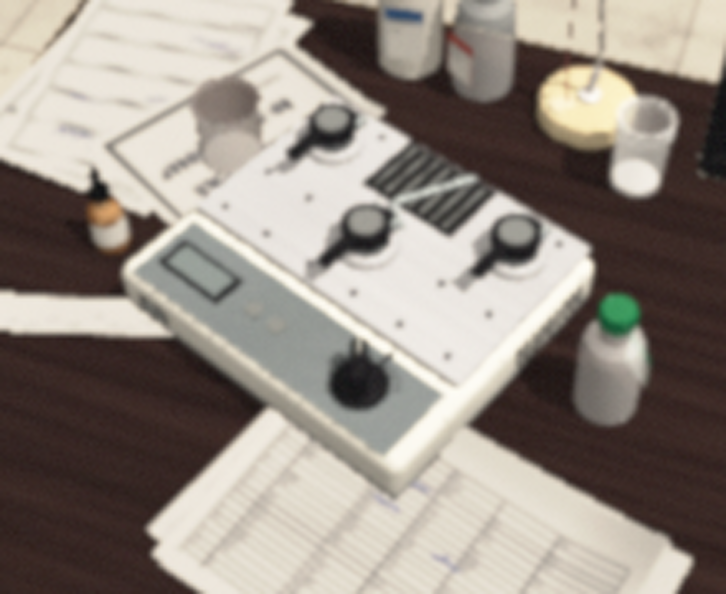

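View pics/scene0.png

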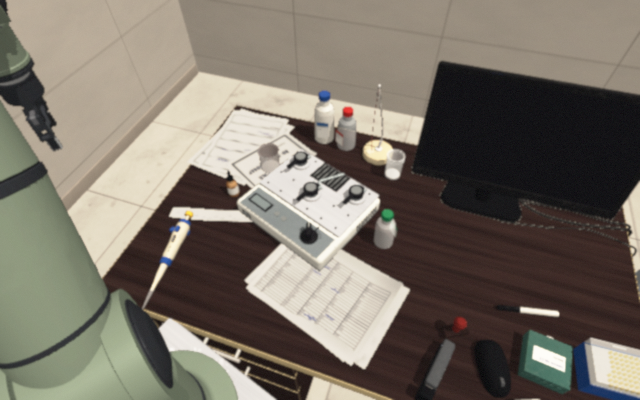

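Run:
```python
from h import *
fs={c:grab_frame(c) for c in('scene','top')}
P={'top':dict(L=(251,130),R=(541,152),F=(387,240),K=(496,400),tL=(244,203),tR=(537,226),tF=(381,315),bar=(498,358)),
'scene':dict(L=(334,120),R=(516,236),F=(367,225),K=(360,375))}
S={'top':(3.6,210,130),'scene':(3.3,200,120)}
for c in P:
  s,a,b=S[c]
  for n,p in P[c].items():
    z=.0975 if n in 'LRF' else .097 if n[0]=='t' else .096 if n=='K' else .058
    print(c,n,np.round(atz(fs[c],((p[0]+.5)/s-.5+a,(p[1]+.5)/s-.5+b),z),4))
# deck corners z=.068 in top crop
for n,p in dict(bl=(205,72),br=(605,102),fr=(598,348),fl=(168,318),pfl=(158,432),pfr=(588,465)).items():
    print(n,np.round(atz(fs['top'],(p[0]/3.6+210,p[1]/3.6+130),.068 if n[0]!='p' else .055),4))
# grey disc centroids
for c in P:
  s,a,b=S[c]; im=fs[c]['frame'].astype(int)
  for n in 'LRF':
    p=P[c][n]; u,v=int(p[0]/s+a),int(p[1]/s+b)
    w=im[v-7:v+8,u-7:u+8].sum(2); ref=im[v,u].sum()
    m=(abs(w-ref)<110).astype(np.uint8)
    k,l,st,ce=cv2.connectedComponentsWithStats(m,connectivity=4)
    i=l[7,7]; print(c,n,st[i],np.round(atz(fs[c],(ce[i][0]+u-7,ce[i][1]+v-7),.0975),4))
```

```text
top L [0.6466 0.1526 0.0975]
top R [ 0.627  -0.0358  0.0975]
top F [0.5714 0.0655 0.0975]
top K [ 0.4675 -0.0009  0.096 ]
top tL [0.5981 0.1575 0.097 ]
top tR [ 0.5783 -0.0313  0.097 ]
top tF [0.5231 0.0704 0.097 ]
top bar [ 0.4973 -0.0058  0.058 ]
scene L [0.6492 0.1494 0.0975]
scene R [ 0.6243 -0.0397  0.0975]
scene F [0.5705 0.0613 0.0975]
scene K [ 0.455  -0.0133  0.096 ]
bl [0.6951 0.1863 0.068 ]
br [ 0.667  -0.0846  0.068 ]
fr [ 0.5005 -0.0717  0.068 ]
fl [0.5272 0.2106 0.068 ]
pfl [0.4533 0.2192 0.055 ]
pfr [ 0.425  -0.0633  0.055 ]
top L [ 2  1 11 11 89] [0.6477 0.153  0.0975]
top R [ 2  2 11 10 90] [ 0.6278 -0.0358  0.0975]
top F [ 2  2 11 11 95] [0.5723 0.0656 0.0975]
scene L [ 0  0 15 15 94] [0.655  0.1513 0.0975]
scene R [ 1  0 14 10 85] [ 0.6334 -0.0348  0.0975]
scene F [ 0  0 15 10 89] [0.5777 0.067  0.0975]
```

Run:
```python
from h import *
fs={c:grab_frame(c) for c in('scene','top')}
x=np.array([.9947,-.103,0]);
a=fs['top']['frame'][222:258,328:368,::-1]; b=fs['scene']['frame'][215:251,288:328,::-1]
a=cv2.resize(a,None,fx=10,fy=10,interpolation=cv2.INTER_CUBIC);b=cv2.resize(b,None,fx=10,fy=10,interpolation=cv2.INTER_CUBIC)
cv2.imwrite('pics/kn.png',np.hstack([a,b]))
```

```text
(no output)
```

View pics/kn.png

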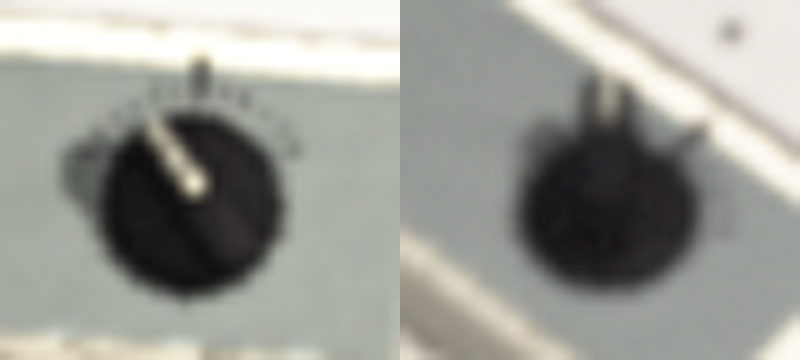

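Run:
```python
from h import *
fs={c:grab_frame(c) for c in('scene','top')}
for z in(.06,.066):
  print(z,atz(fs['top'],(346.5,242),z),atz(fs['scene'],(308.5,235.7),z))
A=atz(fs['top'],(328+19.7-.5,222+18.8-.5),.096);B=atz(fs['top'],(328+15.2-.5,222+12-.5),.096)
print(A,B,np.arctan2(*(B-A)[[1,0]]))
print(atz(fs['top'],(328+20-.5,222+7-.5),.058))
# predicted for axis candidate
K=np.array([.4605,-.0025,0]);th=.55
for k in ([.459,-.0025],[.462,-.0025]):
  d=np.array([np.cos(th),np.sin(th)])
  print(proj(fs['top'],[[*(np.array(k)+d*s),.096] for s in(0,.021)])-[328,222])
# skirt circle reproject
for c in fs:
  t=np.linspace(0,6.28,60);im=fs[c]['frame'][:,:,::-1].copy();im=cv2.resize(im,None,fx=6,fy=6,interpolation=cv2.INTER_CUBIC)
  pts=np.c_[.4605+.022*np.cos(t),-.0025+.022*np.sin(t),0*t+.066]
  p=(proj(fs[c],pts)+.5)*6
  cv2.polylines(im,[p.astype(int)],True,(0,0,255),1)
  for q in ((.648,.152),(.6275,-.036),(.572,.065)):
    p=(proj(fs[c],np.c_[q[0]+.02*np.cos(t),q[1]+.02*np.sin(t),0*t+.0975])+.5)*6
    cv2.polylines(im,[p.astype(int)],True,(0,0,255),1)
    xx=np.array([.9947,-.103]);yy=np.array([.103,.9947]);q=np.array(q)
    p=(proj(fs[c],[[*(q-xx*a+yy*b),.097] for a,b in((.02,.006),(.051,.006),(.051,-.006),(.02,-.006))])+.5)*6
    cv2.polylines(im,[p.astype(int)],True,(0,255,0),1)
  m=(proj(fs[c],[[.56,.06,.08]])[0]*6).astype(int)
  cv2.imwrite(f'pics/ov_{c}.png',im[m[1]-300:m[1]+290,m[0]-350:m[0]+350])
```

```text
0.06 [ 0.46659256 -0.00108797  0.06      ] [ 0.46828842 -0.00187131  0.06      ]
0.066 [ 0.46627607 -0.00070055  0.066     ] [ 0.46511739 -0.00433384  0.066     ]
[ 0.46849466 -0.00048841  0.096     ] [0.48415827 0.0092021  0.096     ] 0.554030088088961
[ 0.49868845 -0.00474197  0.058     ]
[[20.23781821 22.48423964]
 [15.12680392 14.68419023]]
[[20.18970618 21.15366499]
 [15.08197594 13.36323077]]
```

View pics/ov_scene.png

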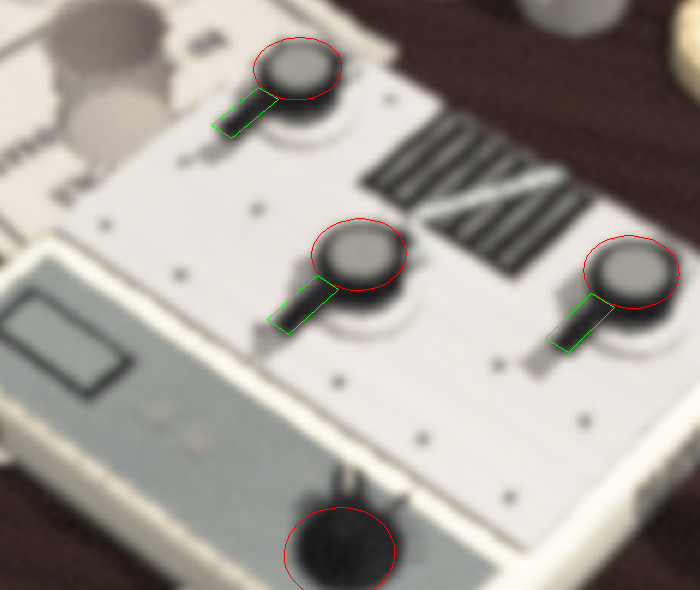

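View pics/ov_top.png

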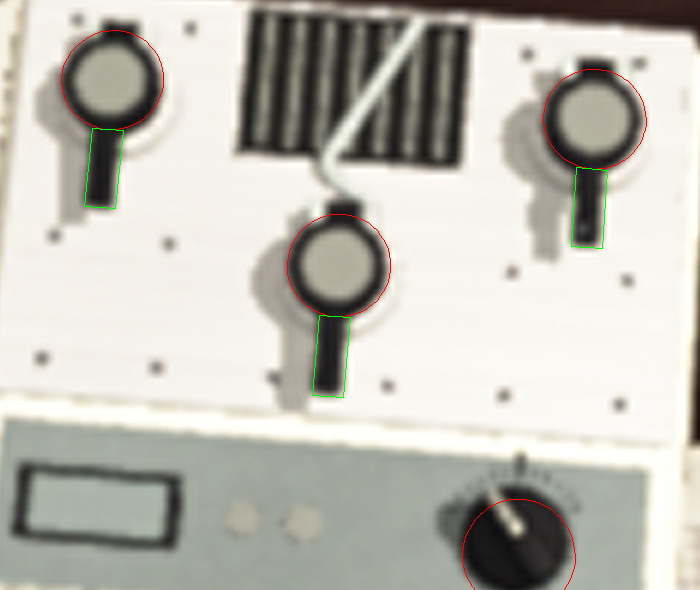

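Request:
move_arm:
  motion:
    - [[0, -50, 0], [0, 0, 0.09]]
    - [[20, -100, 0], [0, 0, 0.18]]
    - [[40, -150, 0], [0, 0, 0.27]]
    - [[60, -200, 0], [0, 0, 0.36]]
    - [[80, -250, 0], [0, 0, 0.45]]
    - [[100, -300, 0], [0, 0, 0.54]]
    - [[120, -350, 0], [0, 0, 0.63]]
    - [[140, -400, 0], [0, 0, 0.72]]
    - [[160, -450, 0], [0, 0, 0.81]]
    - [[175, -500, 0], [0, 0, 0.9]]
    - [[190, -540, -20], [0, 0, 0.98]]
    - [[198, -565, -40], [0, 0, 0.998]]
  jaw: 30

```text
clock: 2.8
position: [0.4676, -0.0029, 0.216]
tool_rot: [-3.141, 0.001, -2.589]
force: [-0.4, 0.7, -0.8]
grip_width: 0.0302
```

Run:
```python
from h import *
print({k:np.round(v,3) for k,v in observe().items()})
```

```text
{'clock': np.float64(2.8), 'qpos': array([-1.200e-01,  3.290e-01, -1.000e-03,  2.045e+00,  1.000e-03,
        7.670e-01,  2.002e+00]), 'qd': array([ 0.379,  0.332,  0.047,  0.038, -0.027, -0.359,  0.57 ]), 'joint_efforts': array([ -2.464, -71.558,   2.87 , -30.28 ,   0.259,   1.289,  -0.522]), 'position': array([ 0.468, -0.003,  0.216]), 'tool_rot': array([-3.141e+00,  1.000e-03, -2.589e+00]), 'force': array([-0.414,  0.668, -0.786]), 'moment': array([0.077, 0.002, 0.029]), 'grip_width': np.float64(0.03)}
```

Request:
move_arm:
  motion:
    - [[0, 0, -40], [0, 0, 0]]
    - [[0, 0, -80], [0, 0, 0]]
    - [[0, 0, -95], [0, 0, 0]]
    - [[0, 0, -95], [0, 0, 0]]

```text
clock: 3.3
position: [0.4668, -0.0008, 0.1212]
tool_rot: [3.141, -0.001, -2.588]
force: [0.2, 0.0, 1.0]
grip_width: 0.0296
```

Run:
```python
from h import *
f=snap('scene','s1')
print(observe()['position'])
g=snap('top','t1')
u=proj(f,[[.467,-.0015,.09]])[0].astype(int);v=proj(g,[[.467,-.0015,.09]])[0].astype(int)
c=lambda f,u:cv2.resize(f['frame'][u[1]-40:u[1]+40,u[0]-40:u[0]+40,::-1],None,fx=5,fy=5,interpolation=cv2.INTER_CUBIC)
cv2.imwrite('pics/k1.png',np.hstack([c(f,u),c(g,v)]))
```

```text
[ 0.46729775 -0.00075143  0.12198272]
```

View pics/k1.png

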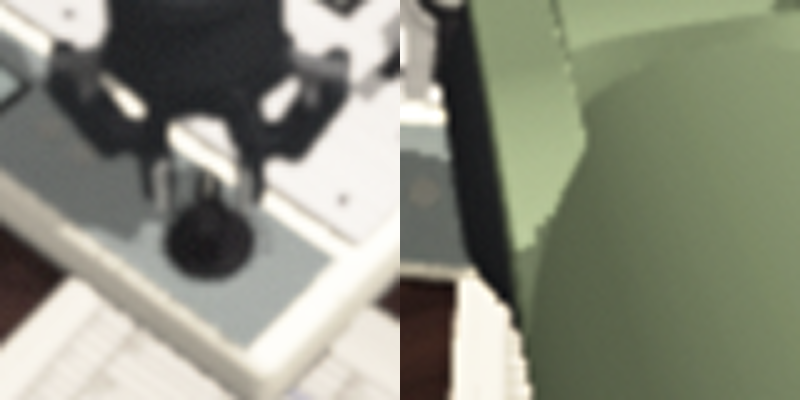

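Request:
move_arm:
  motion:
    - [[0, 0, -12], [0, 0, 0]]
    - [[0, 0, -24], [0, 0, 0]]
    - [[0, 0, -24], [0, 0, 0]]

```text
clock: 3.78
position: [0.4665, -0.0008, 0.0964]
tool_rot: [3.141, -0.001, -2.588]
force: [-0.2, -0.3, 0.3]
grip_width: 0.0299
```

Request:
move_arm:
  motion:
    - [[0, 0, 0], [0, 0, 0]]
    - [[0, 0, 0], [0, 0, 0]]
    - [[0, 0, 0], [0, 0, 0]]
    - [[0, 0, 0], [0, 0, 0]]
  jaw: 8
  grip_force: 20

```text
clock: 4.28
position: [0.4671, -0.0013, 0.0974]
tool_rot: [-3.141, 0.0, -2.589]
force: [1.3, -5.0, -5.0]
grip_width: 0.0122
```

Request:
move_arm:
  motion:
    - [[0, 0, 0], [0, 0, -0.12]]
    - [[0, 0, 0], [0, 0, -0.24]]
    - [[0, 0, 0], [0, 0, -0.36]]
    - [[0, 0, 0], [0, 0, -0.48]]
    - [[0, 0, 0], [0, 0, -0.58]]
    - [[0, 0, 0], [0, 0, -0.655]]
    - [[0, 0, 0], [0, 0, -0.655]]
    - [[0, 0, 0], [0, 0, -0.655]]
    - [[0, 0, 0], [0, 0, -0.655]]
    - [[0, 0, 0], [0, 0, -0.655]]

```text
clock: 5.52
position: [0.4672, -0.0016, 0.0974]
tool_rot: [-3.141, 0.001, 3.039]
force: [3.6, -8.4, -6.3]
grip_width: 0.0125
```

Request:
move_arm:
  motion:
    - [[0, 0, 0], [0, 0, 0]]
    - [[0, 0, 0], [0, 0, 0]]
    - [[0, 0, 30], [0, 0, 0]]
    - [[0, 0, 60], [0, 0, 0]]
    - [[10, 0, 90], [0, 0, 0]]
  jaw: 32

```text
clock: 6.15
position: [0.4765, -0.0007, 0.1884]
tool_rot: [3.141, -0.0, 3.04]
force: [0.4, 0.9, -0.5]
grip_width: 0.0321
```

Request:
move_arm:
  motion:
    - [[30, 30, 0], [0, 0, 0]]
    - [[60, 60, 0], [0, 0, 0]]
    - [[95, 90, 0], [0, 0, 0]]
    - [[130, 120, 0], [0, 0, 0]]
    - [[160, 145, -20], [0, 0, 0]]
    - [[171, 153, -42], [0, 0, 0]]
    - [[171, 153, -42], [0, 0, 0]]
  jaw: 0

```text
clock: 7.02
position: [0.6472, 0.1527, 0.1435]
tool_rot: [-3.141, -0.003, 3.041]
force: [-0.4, -1.2, -0.1]
grip_width: -0.0002
```

Run:
```python
from h import *
f=snap('scene','s2')
o=observe();print(o['position'],o['force'],o['grip_width'])
g=snap('top','t2')
u=proj(f,[[.48,-.0015,.09]])[0].astype(int);v=proj(g,[[.48,-.0015,.09]])[0].astype(int)
c=lambda f,u:cv2.resize(f['frame'][u[1]-25:u[1]+25,u[0]-25:u[0]+25,::-1],None,fx=8,fy=8,interpolation=cv2.INTER_CUBIC)
cv2.imwrite('pics/k2.png',np.hstack([c(f,u),c(g,v)]))
u=proj(f,[[.6,.1,.1]])[0].astype(int)
cv2.imwrite('pics/k3.png',cv2.resize(f['frame'][u[1]-60:u[1]+60,u[0]-70:u[0]+70,::-1],None,fx=5,fy=5,interpolation=cv2.INTER_CUBIC))
```

```text
[0.64734629 0.15202707 0.1448259 ] [-0.27547865  0.32517042  0.33277016] 0.0001865629152446319
```

View pics/k2.png

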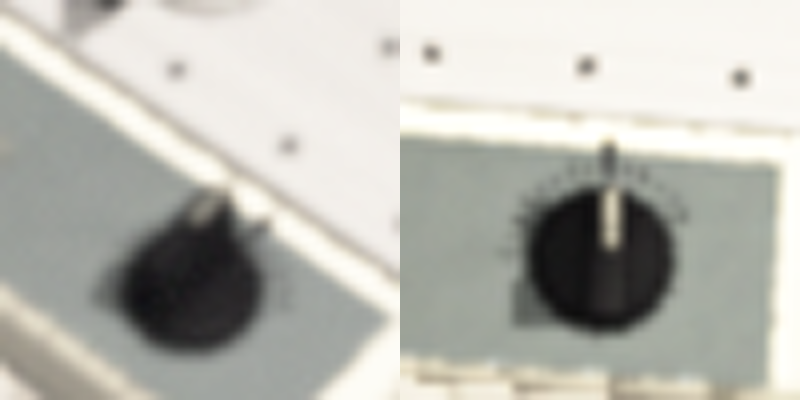

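View pics/k3.png

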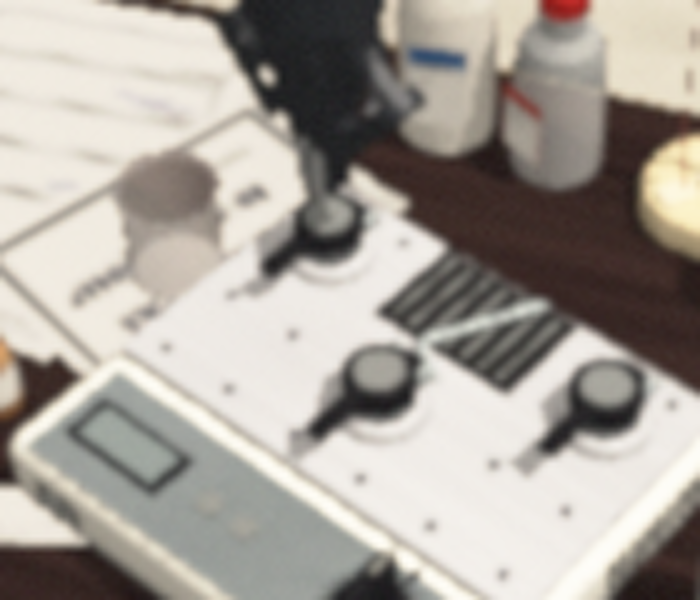

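Run:
```python
from h import *
g=grab_frame('top')
v=proj(g,[[.48,-.0015,.09]])[0].astype(int)-25
im=g['frame'].astype(int).sum(2)
y0,x0=v[1],v[0]
w=im[y0+24:y0+31,x0+22:x0+32].astype(float)
print(w.astype(int))
w=np.clip(w-150,0,None)
cx=(w*np.arange(10)).sum(1)/w.sum(1)+x0+22
pts=[atz(g,(cx[i],y0+24+i),.096) for i in range(7)]
P=np.array(pts);print(P, np.polyfit(P[:,0],P[:,1],1))
```

```text
[[136  91 129 342 549 356 204 313 423 453]
 [ 55  47 104 369 586 338 113 151 237 344]
 [ 58  54 101 364 587 339 106  89 109 204]
 [ 61  50 105 349 567 327 110  99 105 130]
 [ 61  51 103 325 528 307 108 101 115 114]
 [ 62  52 103 334 536 316 108 106 117 117]
 [ 60  56  93 258 418 255 111 111 121 120]]
[[ 0.48261901 -0.00742652  0.096     ]
 [ 0.48039525 -0.00534695  0.096     ]
 [ 0.47817318 -0.00327969  0.096     ]
 [ 0.47592184 -0.0025114   0.096     ]
 [ 0.47365593 -0.00243472  0.096     ]
 [ 0.47139217 -0.00235471  0.096     ]
 [ 0.46912954 -0.00231409  0.096     ]] [-0.35103451  0.1633898 ]
```

Run:
```python
from h import *
from scipy.optimize import brentq
fr=[];
for i in range(3): g=grab_frame('top'); fr.append(g['frame'].astype(float).sum(2))
im=np.mean(fr,0)
v=proj(g,[[.48,-.0015,.09]])[0].astype(int)-25
print('crop',v)
for y in range(24,32):
    w=im[v[1]+y,v[0]+24:v[0]+29]; w=np.clip(w-110,0,None); print(v[1]+y,round((w*np.arange(24,29)).sum()/w.sum()+v[0],3),w.astype(int))
print('bar'); 
for y in range(15,26):print(v[1]+y,im[v[1]+y,v[0]+20:v[0]+33].astype(int))
for yaw in(-.103,-.035):
  print(yaw,np.round(proj(g,[[.467+s*np.cos(yaw),-.002+s*np.sin(yaw),.096] for s in(.003,.008,.013,.018)]),2).tolist())
# panel/deck edge lines: holes on deck as yaw reference
e=0
print('shaker x at bar',np.round(proj(g,[[.467+s*np.cos(-.103),-.002+s*np.sin(-.103),.058] for s in(0,.028,.034)]),2).tolist())
```

```text
crop [322 210]
234 348.165 [ 16 229 439 244  93]
235 347.978 [  0 253 476 223   4]
236 347.977 [  0 253 475 231   0]
237 347.973 [  0 242 455 217   0]
238 347.978 [  0 215 417 197   0]
239 347.979 [  0 223 428 205   0]
240 347.995 [  0 149 309 143   1]
241 348.067 [  0  33 100  45   0]
bar
225 [748 709 713 750 756 752 737 733 725 680 660 658 670]
226 [759 757 759 761 761 755 751 758 759 756 756 756 755]
227 [739 754 757 758 752 660 634 751 759 759 760 760 760]
228 [574 610 632 657 630 443 393 635 705 718 737 739 744]
229 [474 466 474 485 465 333 304 474 531 550 576 579 589]
230 [467 426 442 425 428 316 295 427 431 465 467 480 486]
231 [451 402 432 411 434 354 332 426 404 434 404 465 490]
232 [446 426 426 417 429 397 391 457 448 446 395 456 471]
233 [426 399 310 255 266 311 429 427 377 433 461 463 434]
234 [281 216 137  88 126 339 549 354 203 314 422 457 462]
235 [121  76  56  48 100 363 586 333 114 150 238 341 435]
-0.103 [[347.98, 239.62], [348.12, 237.42], [348.27, 235.23], [348.42, 233.03]]
-0.035 [[347.89, 239.62], [347.89, 237.41], [347.88, 235.21], [347.88, 233.01]]
shaker x at bar [[346.83, 241.86], [347.62, 230.1], [347.78, 227.6]]
```

Request:
move_arm:
  motion:
    - [[0, 0, -10], [0, 0, 0]]
    - [[0, 0, -18], [0, 0, 0]]
    - [[0, 0, -21], [0, 0, 0]]
    - [[0, 0, -23], [0, 0, 0]]
    - [[0, 0, -24], [0, 0, 0]]
    - [[0, 0, -25], [0, 0, 0]]
    - [[0, 0, -25], [0, 0, 0]]

```text
clock: 8.2
position: [0.648, 0.1522, 0.1204]
tool_rot: [-3.142, 0.0, 3.04]
force: [-1.2, -1.1, 2.7]
grip_width: 0.0004
```

Request:
move_arm:
  motion:
    - [[0, 0, -1], [0, 0, 0]]
    - [[0, 0, -2], [0, 0, 0]]
    - [[0, 0, -2], [0, 0, 0]]

```text
clock: 8.57
position: [0.648, 0.1522, 0.1183]
tool_rot: [-3.142, 0.0, 3.04]
force: [-1.2, -0.5, 3.8]
grip_width: -0.0001
```

Run:
```python
from h import *
for i in range(4):
  grab_frame('top');o=observe();print(o['position'],o['force'])
```

```text
[0.64800966 0.15214626 0.11831658] [-1.7549634  -1.33365374  3.37175282]
[0.64798663 0.15217335 0.11833538] [-0.9263039  -0.45302661  3.90360567]
[0.6479756  0.15220109 0.11834731] [-1.45062572 -0.30966133  4.15564818]
[0.64796047 0.15219798 0.11832493] [-1.18048723 -0.77076349  3.66127324]
```

Request:
move_arm:
  motion:
    - [[0, 0, -0.8], [0, 0, 0]]
    - [[0, 0, -0.8], [0, 0, 0]]
    - [[0, 0, 10], [0, 0, 0]]
    - [[0, 0, 30], [0, 0, 0]]

```text
clock: 9.28
position: [0.6477, 0.1521, 0.1489]
tool_rot: [-3.141, -0.001, 3.04]
force: [0.1, -0.3, -0.7]
grip_width: 0.0002
```

Request:
move_arm:
  motion:
    - [[-20, 2, 0], [0, 0, 0]]
    - [[-40, 4, 0], [0, 0, 0]]
    - [[-40, 4, 0], [0, 0, 0]]
    - [[-40, 4, -15], [0, 0, 0]]
    - [[-40, 4, -30], [0, 0, 0]]
    - [[-40, 4, -30], [0, 0, 0]]
  jaw: 34

```text
clock: 10.02
position: [0.6073, 0.1558, 0.1164]
tool_rot: [-3.14, -0.002, 3.04]
force: [-0.9, -0.0, 0.1]
grip_width: 0.0339
```

Run:
```python
from h import *
f=snap('scene','s4')
o=observe();print(o['position'],o['force'],o['grip_width'])
u=proj(f,[[.61,.15,.1]])[0].astype(int)
cv2.imwrite('pics/k4.png',cv2.resize(f['frame'][u[1]-40:u[1]+40,u[0]-50:u[0]+50,::-1],None,fx=7,fy=7,interpolation=cv2.INTER_CUBIC))
```

```text
[0.60772301 0.1558536  0.11724391] [ 0.02968839 -0.12753473  0.02230402] 0.03410870659547746
```

View pics/k4.png

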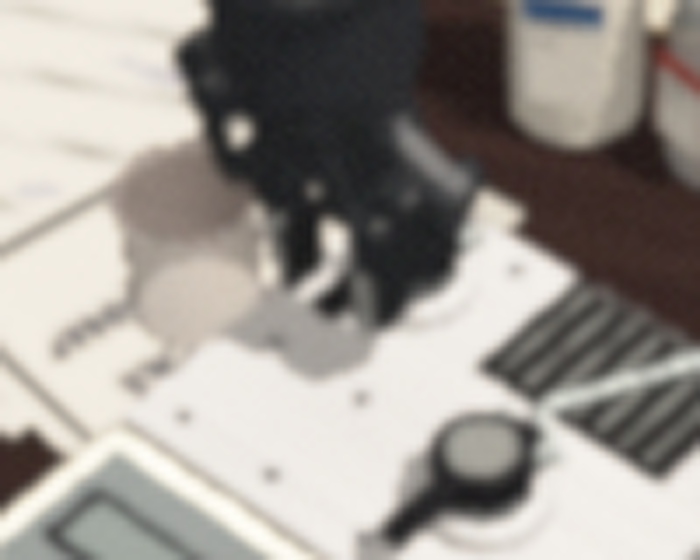

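Request:
move_arm:
  motion:
    - [[0, 0, -9], [0, 0, 0]]
    - [[0, 0, -18], [0, 0, 0]]
    - [[0, 0, -18], [0, 0, 0]]

```text
clock: 10.45
position: [0.6075, 0.1561, 0.0995]
tool_rot: [-3.141, -0.001, 3.04]
force: [0.4, 0.8, -0.2]
grip_width: 0.0339
```

Request:
move_arm:
  motion:
    - [[0, 0, 0], [0, 0, 0]]
    - [[0, 0, 0], [0, 0, 0]]
    - [[0, 0, 0], [0, 0, 0]]
    - [[0, 0, 0], [0, 0, 0]]
    - [[0, 0, 0], [0, 0, 0]]
  jaw: 6
  grip_force: 20

```text
clock: 11.08
position: [0.6081, 0.1566, 0.1005]
tool_rot: [3.141, 0.0, 3.04]
force: [-0.2, 5.4, 0.7]
grip_width: 0.0114
```

Run:
```python
import numpy as np
for t in np.linspace(.1,1.2,12):
    p=.5*t/1.2
    dx=65.5*(1-np.cos(t))+8.5*np.sin(t)+6*np.sin(p); dz=65.5*np.sin(t)-8.5*(1-np.cos(t))-6*(1-np.cos(p))
    print([[round(dx*.9947,1),round(-dx*.103,1),round(dz,1)],[round(.103*p,3),round(.995*p,3),0]],end=', ')
```

```text
[[np.float64(1.4), np.float64(-0.1), np.float64(6.5)], [np.float64(0.004), np.float64(0.041), 0]], [[np.float64(3.5), np.float64(-0.4), np.float64(12.8)], [np.float64(0.009), np.float64(0.083), 0]], [[np.float64(6.2), np.float64(-0.6), np.float64(18.9)], [np.float64(0.013), np.float64(0.124), 0]], [[np.float64(9.4), np.float64(-1.0), np.float64(24.8)], [np.float64(0.017), np.float64(0.166), 0]], [[np.float64(13.3), np.float64(-1.4), np.float64(30.2)], [np.float64(0.021), np.float64(0.207), 0]], [[np.float64(17.6), np.float64(-1.8), np.float64(35.3)], [np.float64(0.026), np.float64(0.249), 0]], [[np.float64(22.5), np.float64(-2.3), np.float64(39.9)], [np.float64(0.03), np.float64(0.29), 0]], [[np.float64(27.8), np.float64(-2.9), np.float64(44.1)], [np.float64(0.034), np.float64(0.332), 0]], [[np.float64(33.5), np.float64(-3.5), np.float64(47.7)], [np.float64(0.039), np.float64(0.373), 0]], [[np.float64(39.5), np.float64(-4.1), np.float64(50.7)], [np.float64(0.043), np.float64(0.415), 0]], [[np.float64(45.8), np.float64(-4.7), np.float64(53.1)], [np.float64(0.047), np.float64(0.456), 0]], [[np.float64(52.3), np.float64(-5.4), np.float64(54.9)], [np.float64(0.052), np.float64(0.498), 0]],
```

Request:
move_arm:
  motion:
    - [[1.4, -0.1, 6.5], [0.004, 0.041, 0]]
    - [[3.5, -0.4, 12.8], [0.009, 0.083, 0]]
    - [[6.2, -0.6, 18.9], [0.013, 0.124, 0]]
    - [[9.4, -1.0, 24.8], [0.017, 0.166, 0]]
    - [[9.4, -1.0, 24.8], [0.017, 0.166, 0]]

```text
clock: 11.7
position: [0.6173, 0.1555, 0.1249]
tool_rot: [3.141, -0.169, 3.04]
force: [-0.4, 6.0, -1.2]
grip_width: 0.0115
```

Run:
```python
from h import *
f=snap('scene','s5')
o=observe();print(o['position'],o['force'],o['grip_width'],np.round(o['qpos'],2))
u=proj(f,[[.61,.15,.1]])[0].astype(int)
cv2.imwrite('pics/k5.png',cv2.resize(f['frame'][u[1]-40:u[1]+40,u[0]-50:u[0]+50,::-1],None,fx=7,fy=7,interpolation=cv2.INTER_CUBIC))
```

```text
[0.61717925 0.15554797 0.12479048] [-0.8675723   5.74619518 -0.74754256] 0.011560673497076778 [-0.41  0.77  0.17  1.54 -0.21  1.    1.32]
```

View pics/k5.png

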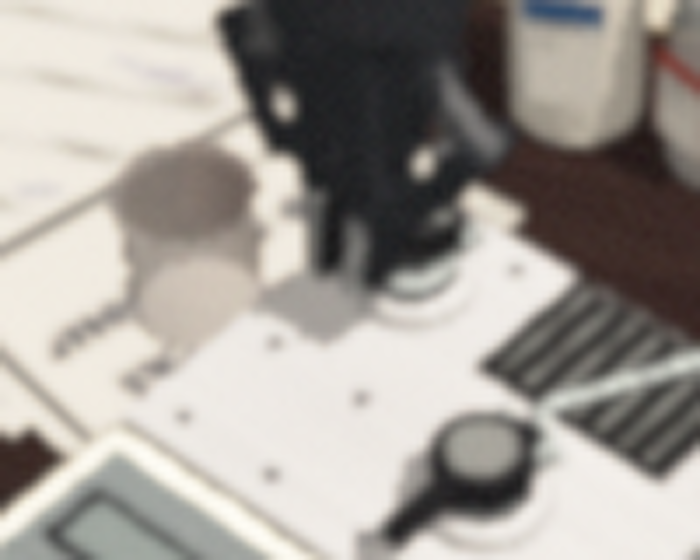

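Request:
move_arm:
  motion:
    - [[3.9, -0.4, 5.4], [0.004, 0.041, 0]]
    - [[8.2, -0.8, 10.5], [0.009, 0.083, 0]]
    - [[13.1, -1.3, 15.1], [0.013, 0.124, 0]]
    - [[18.4, -1.9, 19.3], [0.017, 0.166, 0]]
    - [[24.1, -2.5, 22.9], [0.022, 0.207, 0]]
    - [[24.1, -2.5, 22.9], [0.022, 0.207, 0]]

```text
clock: 12.5
position: [0.6412, 0.1529, 0.1475]
tool_rot: [3.14, -0.378, 3.04]
force: [-4.4, 4.7, 1.4]
grip_width: 0.0116
```

Forces stay low. Continue to 1.2 rad.

Request:
move_arm:
  motion:
    - [[6, -0.6, 3], [0.004, 0.041, 0]]
    - [[12.3, -1.2, 5.4], [0.009, 0.083, 0]]
    - [[18.8, -1.9, 7.2], [0.013, 0.124, 0]]
    - [[18.8, -1.9, 7.2], [0.013, 0.124, 0]]
    - [[18.8, -1.9, 7.2], [0.013, 0.124, 0]]

```text
clock: 13.12
position: [0.6597, 0.1511, 0.1548]
tool_rot: [3.14, -0.502, 3.04]
force: [-3.4, 3.6, 2.3]
grip_width: 0.0115
```

Run:
```python
from h import *
f=snap('scene','s6');g=snap('top','t6')
o=observe();print(o['clock'],o['position'],o['force'],o['moment'],o['grip_width'],np.round(o['qpos'],2))
u=proj(f,[[.63,.13,.1]])[0].astype(int);v=proj(g,[[.55,.06,.09]])[0].astype(int)
cv2.imwrite('pics/k6.png',cv2.resize(f['frame'][u[1]-40:u[1]+40,u[0]-50:u[0]+50,::-1],None,fx=7,fy=7,interpolation=cv2.INTER_CUBIC))
cv2.imwrite('pics/k7.png',cv2.resize(g['frame'][v[1]-75:v[1]+75,v[0]-100:v[0]+100,::-1],None,fx=4,fy=4,interpolation=cv2.INTER_CUBIC))
```

```text
13.225 [0.65970901 0.15108836 0.15494638] [-2.84654124  5.48005852 -0.02988149] [ 0.96669766  0.17213547 -0.40429619] 0.011464412491814043 [-0.3   0.99  0.14  1.07 -0.26  1.57  1.34]
```

View pics/k6.png

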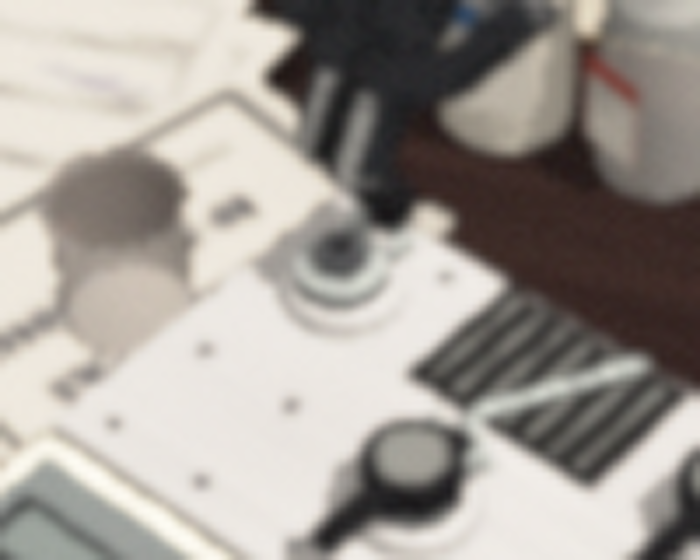

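View pics/k7.png

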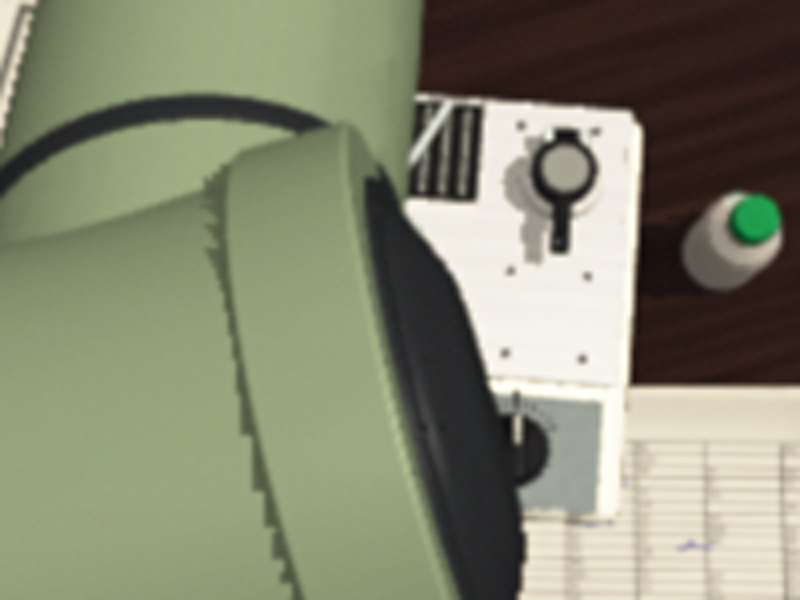

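Run:
```python
from h import *
o=observe();print(o['qd'],o['grip_width'])
print(job_done())
```

```text
[-0.00081493  0.00029415 -0.00321778  0.00285223  0.00018315 -0.0003157
 -0.0014141 ] 0.011464412491814043
the job is handed in; nothing more can be done
None
```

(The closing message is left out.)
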